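Sort bottle stoppers into a rotary magazine

ROBOT

A 6-joint arm with a two-finger parallel gripper is mounted at the origin on a cart in front of the work surface, level with it; the furniture and walls round the work are solid. World frame = base frame: x ahead of the robot, y to its left, z up, the work surface at z = 0. Lengths are in m, angles in rad, forces in N, time in s.
With the tool pointing down it reaches from about 0.35 to 0.775 m from the base axis. Payload 7.3 kg.
Tool frame: the origin (TCP) lies between the finger pads; the fingertips stand 8 mm ahead of it and the grasp point (between the pads) lies 11 mm behind it (robot.nose_length is the distance from the TCP to the fingertips, in m); z points along the fingers, y is the line along which they close (so a half turn about z gives the same grasp; the last joint's range is limited). The gripper opens to 92 mm and grips with 3 to 60 N. Pads are 19 mm wide; open, the fingers measure 130 mm over their backs; the gripper's body (75 mm by 190 mm) begins 47 mm behind the grasp point.
Start: joints at [1.026, 0.342, 1.524, -0, 1.275, -0.146], TCP at [0.204, 0.484, 0.235] pointing down, gripper open.
Joint ranges: [-2.53, 2.53], [-0.77, 2.02], [0.04, 2.7], [-1, 4.14], [0.28, 2.66], [-3.11, 3.11]. Speed limits (rad/s): [2.57, 2.57, 3.14, 3.14, 3.14, 3.14].

INTERFACE

Orientations are given as [roll, pitch, yaw] about the fixed x, y, z axes, in that order (R = Rz(yaw) Ry(pitch) Rx(roll)).
In Python, from cell import robot gives the robot as it stands. The module is installed in compiled form; this text tells all that it offers.
- The arm moves only by the shell command python3 -m jog 'ROWS' [FORCE]. ROWS is JSON, a list that holds one entry, the list of rows, each a list of 5 numbers: the gripper's target within -1 to 1 (fully open at 1, half-way at 0, shut at -1), then the shift along the tool's x, y, z in m, then the turn about the tool's z in rad. A call has 1 to 5 rows; each row is the pose to reach, as a shift and turn from the pose commanded when the call began, along the tool's axes at that moment; what a row does not reach only later rows make up. A row lasts 1/12 s, in which the tool goes at most 41.7 mm and 7.16 degrees, less where a joint would pass 70% of its speed; a pose out of reach is approached as far as the arm can. A call with a gripper value outside its range is refused whole. The fingers move at their own pace and stop on an object; FORCE is the grip in N (left out, the last holds). Time passes only in rows, so rows that repeat a pose let the fingers close. It gives the time, the measured TCP pose, the force, the opening and the grip force at its end, in the units of the state.
- robot.observe(): the state, without advancing time (a new reading comes with each control period).
- robot.read_camera(name): name is "scene" or "side" or "wrist"; returns the picture (384x512x3 uint8, red, green, blue); there is no depth.
- robot.camera_model(name): a dict with "camera_matrix" (3x3 intrinsics, pixels), "position" and "attitude" of the camera in the world; the wrist camera has in their place "mount" (4x4, takes a point from camera to tool coordinates, whose origin is the TCP and whose axes are the flange's). Camera axes: x right, y down, z forward; pixel columns grow to the right and rows downward; lengths in m; the calibration is good to about 2 mm. A picture is of the moment at which its call begins: read the wrist's pose just before it. camera_model takes no time and is no camera call.
- robot.hand_in(): hands the job in; it is judged then, once.
The state is a dict: "time": time; "qpos": joint angles; "qvel": joint speeds; "joint_efforts": joint torques, N m; "tool_pos": TCP position; "tool_rot": TCP orientation; "contact_force": force on the tool from outside, world axes, zero at the start; "torque": the same for the moment, N m; "opening": finger opening in m; "grip_force": force on a finger pad.
Only numpy, scipy, OpenCV 4.12 (cv2) and the standard library are available. Lean on these libraries where they do the work, as an engineer would, in place of code of your own. Each camera call takes 0.05 s, during which the arm holds its last target. There are 200 camera calls.

TASK

Sort all the cork stoppers from the three wooden blocks into the rotary sorter: drop each one through the port into the magazine with the smallest bore that it passes. To bring another bore under the port, lift the sprung plunger by its black knob, swing the arm round with it and let the plunger drop home. When all are in, turn the arm to the closed position so that the blank shuts the port, with the plunger fully home, and do not disturb the bird, jars, bottle and bowl standing about.

Things in the scene. Friction and masses are not known exactly. Their poses are not given: they have to be found in the camera images.
- sorter: fixed square stopper sorter, 190 x 190 mm, flat aluminium deck 150 mm above the worktop; origin on the rotor's axis at worktop height, z up, the port lies at 60 degrees about z from +x. Below the deck a rotor carries three wooden tubes (magazines) and a blank disc, 60 mm off the axis; on top a steel crank arm turns with it (boss at its end: 165 mm high, 13 mm radius)
- port (a point): centre of the loading port at the deck's upper face: a 40 mm round hole in the 8 mm deck, 60 mm from the axis. The mouth of the magazine (or the blank) below it lies 11 mm under the deck's upper face, centred when the plunger is home
- knob_top (a point): centre of the top of the plunger's black knob at the end of the crank arm: round upright grip 24 mm across, 28 mm tall, swivels freely on the plunger, top 201 mm above the worktop when home; 60 mm from the rotor's axis. In the sorter's frame it lies at the angle (120 degrees + rotor) about z, from +x
- rotor (a joint): angle of rotor and arm, rad, growing anticlockwise seen from above, 0 to 3.14. Index holes in the deck at 0 (blank under the port: closed), 1.047 (large magazine under the port), 2.094 (medium), 3.142 (small). Turns lightly, only with the plunger lifted; starts between two holes with the pin riding on the deck 
- plunger (a joint): lift of the plunger, m: 0 fully home in an index hole, 0.008 pin just clear of the deck, 0.018 upper stop. Its spring pushes it down with 3.4 to 5.5 N; the round-tipped pin (8 mm, in 10.5 mm holes) finds a hole within about 2 mm
- mag_large (a point): centre of the inner floor of the large magazine, 33 mm bore, 117 mm deep (its mouth is 117 mm above this point); turns with the rotor; holds two stoppers one on the other
- mag_medium (a point): centre of the inner floor of the medium magazine, 28 mm bore, 117 mm deep (its mouth is 117 mm above this point); turns with the rotor; holds two stoppers one on the other
- mag_small (a point): centre of the inner floor of the small magazine, 23 mm bore, 117 mm deep (its mouth is 117 mm above this point); turns with the rotor; holds two stoppers one on the other
- small_1: small cork stopper, plain cylinder 20 mm in diameter and 50 mm long, about 20 g; origin at its centre, z along its axis; stands in a well of its wooden block, its upper 30 mm free; passes the small bore and any larger one; None if absent
- small_2: small cork stopper, plain cylinder 20 mm in diameter and 50 mm long, about 20 g; origin at its centre, z along its axis; stands in a well of its wooden block, its upper 30 mm free; passes the small bore and any larger one; None if absent
- medium_1: medium cork stopper, plain cylinder 25 mm in diameter and 50 mm long, about 20 g; origin at its centre, z along its axis; stands in a well of its wooden block, its upper 30 mm free; passes the medium bore and any larger one; None if absent
- medium_2: medium cork stopper, plain cylinder 25 mm in diameter and 50 mm long, about 20 g; origin at its centre, z along its axis; stands in a well of its wooden block, its upper 30 mm free; passes the medium bore and any larger one; None if absent
- large_1: large cork stopper, plain cylinder 30 mm in diameter and 50 mm long, about 20 g; origin at its centre, z along its axis; stands in a well of its wooden block, its upper 30 mm free; passes the large bore and any larger one; None if absent
- large_2: large cork stopper, plain cylinder 30 mm in diameter and 50 mm long, about 20 g; origin at its centre, z along its axis; stands in a well of its wooden block, its upper 30 mm free; passes the large bore and any larger one; None if absent
- carved_bird: carved stone bird, 61 mm tall, on the board; leave alone; origin under its centre
- jar_a: herb jar, 105 mm tall; leave alone; origin under its centre
- jar_b: spice jar, 109 mm tall, on the board; leave alone; origin under its centre
- glass_bottle: clear bottle, 301 mm tall; leave alone; origin under its centre
- bowl: small patterned bowl, 85 mm wide; leave alone; origin under its centre
- jam_jar: squat jar with a grey lid, 86 mm tall; leave alone; origin under its centre
- stand_small: loose wooden block, 125 x 54 x 30 mm, 0.35 kg, on the chopping board (20 mm thick); holds the small stoppers in two wells, 23 mm wide and 20 mm deep, at x -32.5 and +32.5 mm; origin under its centre, z up
- stand_medium: loose wooden block, 125 x 54 x 30 mm, 0.35 kg, on the chopping board (20 mm thick); holds the medium stoppers in two wells, 28 mm wide and 20 mm deep, at x -32.5 and +32.5 mm; origin under its centre, z up
- stand_large: loose wooden block, 125 x 54 x 30 mm, 0.35 kg, on the chopping board (20 mm thick); holds the large stoppers in two wells, 33 mm wide and 20 mm deep, at x -32.5 and +32.5 mm; origin under its centre, z up

How it is judged:
By the outcome, as a careful person would: the job done as asked, in the order asked, and still so for the second after the job is handed in, with the robot touching nothing.
Of small_1, small_2, medium_1, medium_2, large_1, large_2 only 3 to 5 are there at a start; the rules pass over those that are not, and their reading is None.
At some moment in a run one of stand_small, stand_medium, stand_large may be knocked a few centimetres aside while the robot is not near it.
It also fails if it takes over 210 s, if anything falls off the work surface, if the arm or the gripper's body presses on something with over 40 N, if the wrist force passes 120 N, or if a joint passes its speed limit or range.

## Working session

There is one attempt and no reset: what is moved stays moved. The work goes in short steps, Python scripts to look and compute and a shell command to move; the robot and the scene stay as the last step left them, time stands still between calls to the robot, and variables do not carry over. Pictures are saved under pics/ and viewed, at most 14 in all, crops included, and the job is handed in when it is done.

```bash
mkdir -p pics; cat > h.py <<'E'
import numpy as np, cv2
from cell import robot
from scipy.spatial.transform import Rotation as R
def snap(n,f,crop=None,s=1):
    im=robot.read_camera(n)[:,:,::-1]
    if crop: a,b,c,d=crop; im=im[b:d,a:c]
    cv2.imwrite('pics/'+f,cv2.resize(im,None,fx=s,fy=s,interpolation=cv2.INTER_CUBIC))
def cam(n,st=None):
    m=robot.camera_model(n);K=np.array(m['camera_matrix'])
    if 'mount' in m:
        st=st or robot.observe();T=np.eye(4);T[:3,:3]=rot(st['tool_rot']);T[:3,3]=st['tool_pos']
        M=T@np.array(m['mount']);return K,M[:3,3],M[:3,:3]
    a=np.array(m['attitude']);return K,np.array(m['position']),(a if a.shape==(3,3) else rot(a))
def rot(a):
    a=np.array(a);return a if a.shape==(3,3) else R.from_euler('xyz',a).as_matrix()
def px2w(c,u,v,z):
    K,p,A=c;d=A@np.linalg.inv(K)@[u,v,1];return p+d*(z-p[2])/d[2]
def w2px(c,X):
    K,p,A=c;q=K@(A.T@(np.array(X)-p));return q[:2]/q[2]
E
python3 - <<'E'
from h import *
st=robot.observe();print(st)
for n in ['scene','side','wrist']: print(robot.camera_model(n))
snap('scene','a.png',s=1.5);snap('side','b.png',s=1.5);snap('wrist','c.png',s=1.5)
E
```

```text
{'time': 0.0, 'qpos': array([ 1.02602474e+00,  3.42712113e-01,  1.52500933e+00, -4.48474080e-05,
        1.27538830e+00, -1.46011629e-01]), 'qvel': array([-0.00202978, -0.00093937,  0.00036332, -0.00020945, -0.00138083,
       -0.00093592]), 'joint_efforts': array([ 9.75683433e-04, -4.31236839e+01, -2.44223303e+01,  7.17844907e-02,
        5.60655305e-02, -1.33183858e-04]), 'tool_pos': array([0.20363772, 0.48347351, 0.23405314]), 'tool_rot': array([-3.14008547e+00, -1.78297514e-04,  2.74284565e+00]), 'contact_force': array([0.11191331, 0.3373107 , 0.44880586]), 'torque': array([0.00485993, 0.01787968, 0.06252093]), 'grip_force': 0.0, 'opening': 0.09193167771007676}
{'camera_matrix': array([[466.93847817,   0.        , 262.95359188],
       [  0.        , 466.93847817, 185.25384861],
       [  0.        ,   0.        ,   1.        ]]), 'position': array([-0.51571845, -0.4368682 ,  1.17749949]), 'attitude': array([-2.30717149, -0.01279576, -1.18807872])}
{'camera_matrix': array([[347.45275607,   0.        , 257.77995373],
       [  0.        , 347.45275607, 195.3660023 ],
       [  0.        ,   0.        ,   1.        ]]), 'position': array([0.4023216 , 0.41292665, 1.02410271]), 'attitude': array([-2.65156766, -0.00672067, -2.83499599])}
{'camera_matrix': array([[270.88959272,   0.        , 258.63494533],
       [  0.        , 270.88959272, 188.22260298],
       [  0.        ,   0.        ,   1.        ]]), 'mount': array([[ 7.41551013e-05, -9.65944703e-01, -2.58748575e-01,
         6.90553660e-02],
       [ 9.99999987e-01,  3.38073005e-05,  1.60383946e-04,
        -1.97123977e-04],
       [-1.46174432e-04, -2.58748584e-01,  9.65944693e-01,
        -1.50765077e-01],
       [ 0.00000000e+00,  0.00000000e+00,  0.00000000e+00,
         1.00000000e+00]])}
```

View pics/a.png

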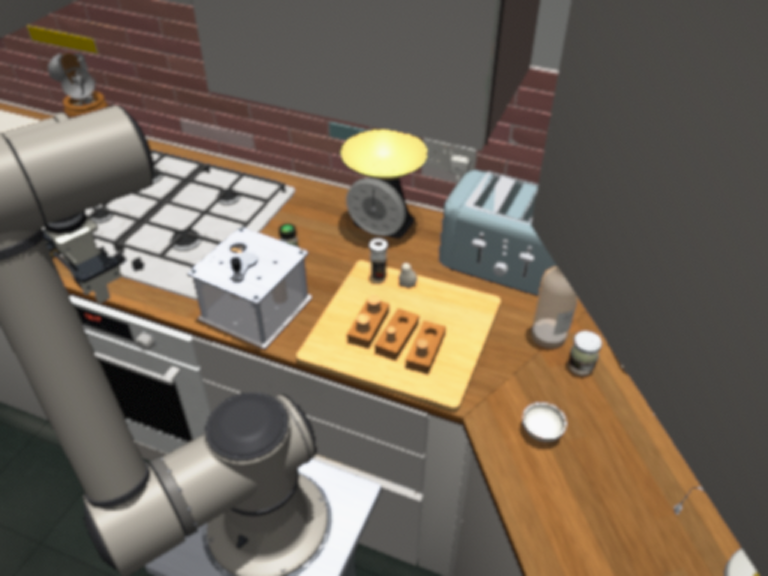

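View pics/b.png

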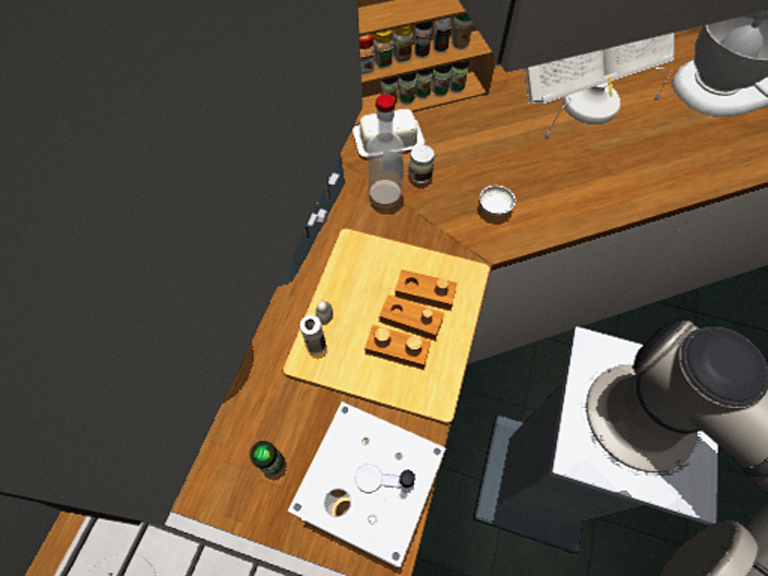

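View pics/c.png

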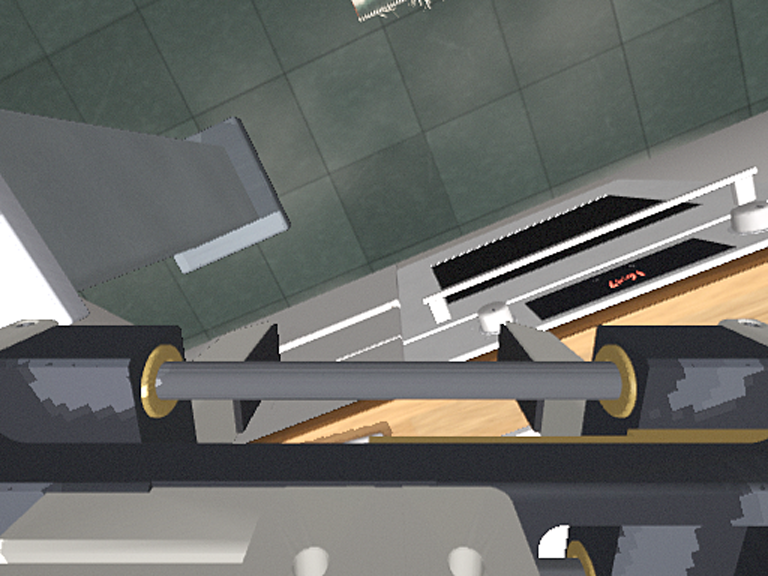

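The side view shows everything: the sorter (deck centre about px 368,478 at 1.5x), and three blocks holding 2, 1 and 1 stoppers. I'll enlarge crops of both.

```bash
python3 - <<'E'
from h import *
im=robot.read_camera('side')[:,:,::-1]
def cr(a,b,c,d,s,f): cv2.imwrite(f,cv2.resize(im[b:d,a:c],None,fx=s,fy=s,interpolation=cv2.INTER_CUBIC))
cr(190,264,300,380,5,'pics/d.png');cr(235,170,315,250,7,'pics/e.png')
E
```

```text
(no output)
```

View pics/d.png

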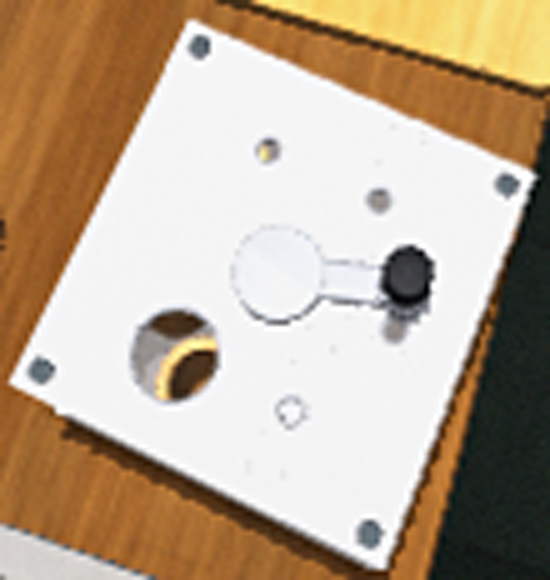

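View pics/e.png

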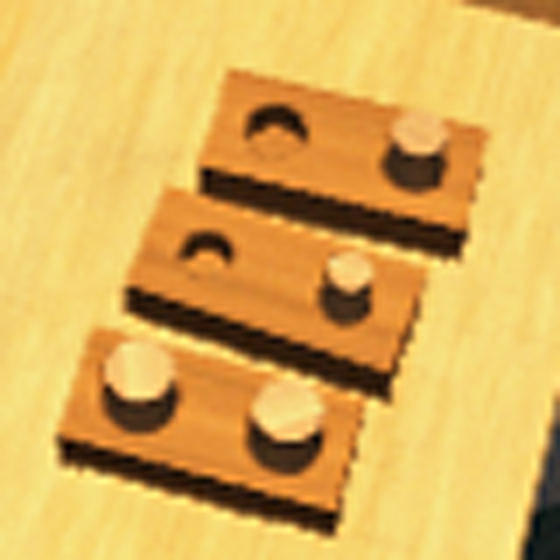

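Sorter crop (5x): port at (174,355), index holes at (291,411) closed, (395,330) large, (378,200) medium and (268,150) small, knob top at (408,268). Block crop (7x): stopper tops at (141,371) and (288,410) large, (350,271) small, (419,131) medium.

```bash
python3 - <<'E'
from h import *
c=cam('side');st=robot.observe()
S=lambda u,v,z:px2w(c,190+(u+.5)/5-.5,264+(v+.5)/5-.5,z)
B=lambda u,v,z:px2w(c,235+(u+.5)/7-.5,170+(v+.5)/7-.5,z)
P=[(174,355),(291,411),(395,330),(378,200),(268,150)]
W=np.array([S(*p,.15)[:2] for p in P]);print(W)
a=np.radians([60,120,180,240,300]);L=.06*np.c_[np.cos(a),np.sin(a)]
Sc=np.array([S(*p,.15)[:2] for p in [(200,46),(507,184),(369,534),(40,370)]]);print('screws',Sc,Sc.mean(0),[np.linalg.norm(Sc[i]-Sc[i-1]) for i in range(4)])
H=(L-L.mean(0)).T@(W-W.mean(0));U,s,V=np.linalg.svd(H);A=V.T@U.T;yaw=np.arctan2(A[1,0],A[0,0]);t=W.mean(0)-A@L.mean(0)
print('sorter',t,np.degrees(yaw),'res',W-(L@A.T+t))
k=S(408,268,.209);print('knob',k,np.linalg.norm(k[:2]-t),np.degrees(np.arctan2(*(k[:2]-t)[::-1])-yaw)%360-120)
for n,p in dict(L1=(141,371),L2=(288,410),S=(350,271),M=(419,131)).items(): print(n,B(*p,.08))
print('wells',B(276,131,.05),B(207,250,.05))
for q in [(95,328),(365,400),(170,188),(428,262),(230,68),(489,130)]:print(B(*q,.05))
print(st['tool_pos'],st['tool_rot'])
E
```

```text
[[0.50026146 0.34375599]
 [0.4402836  0.35013142]
 [0.40450829 0.30178236]
 [0.42963259 0.24707233]
 [0.48860771 0.2405644 ]]
screws [[0.53833647 0.20163551]
 [0.3714471  0.22055194]
 [0.39084546 0.387859  ]
 [0.55768507 0.36885234]] [0.46457852 0.2947247 ] [np.float64(0.16833251900688947), np.float64(0.16795801258798393), np.float64(0.16842787513329543), np.float64(0.16791875917512797)]
sorter [0.46458951 0.29537425] -6.1570753484597045 res [[ 2.71895061e-04 -6.24080962e-05]
 [-5.20728717e-05 -1.22249987e-04]
 [-4.27327300e-04 -2.71569983e-05]
 [ 4.43139222e-04  1.42239518e-04]
 [-2.35634111e-04  6.95755636e-05]]
knob [0.40632209 0.28251577 0.209     ] 0.05966935657459492 78.60167346919903
L1 [0.52939202 0.02054371 0.08      ]
L2 [0.46528715 0.01870861 0.08      ]
S [ 0.45782745 -0.05164682  0.08      ]
M [ 0.44706555 -0.12781522  0.08      ]
wells [ 0.51105324 -0.12493157  0.05      ] [ 0.52331922 -0.05696301  0.05      ]
[ 0.55897944 -0.00534598  0.05      ]
[ 0.43679454 -0.00847538  0.05      ]
[ 0.54850159 -0.08183612  0.05      ]
[ 0.42760811 -0.08133702  0.05      ]
[ 0.5408915  -0.15065261  0.05      ]
[ 0.4179672 -0.1553394  0.05     ]
[0.20372064 0.4836076  0.23431891] [-3.14071920e+00 -1.57485940e-04  2.74279574e+00]
```

Good fit: sorter at (0.4646, 0.295), yaw -6.2°, rotor about 79°. The near block holds the large stoppers, the middle one a small and the far one a medium. I'll square the tool first (yaw π gives tool x = -X, y = +Y, z = -Z).

```bash
python3 -m jog '[[[0.1,0,0,-0.02,-0.12],[0.1,0,0,-0.05,-0.24],[0.1,0,0,-0.05,-0.36],[0.1,0,0,-0.05,-0.3988],[0.1,0,0,-0.05,-0.3988]]]' 30
python3 - <<'E'
from h import *
c=cam('side')
for n,p,z in [('bottle',(386,195),0),('bottlecap',(386,103),.301),('jarb',(309,325),.129),('bird',(323,305),.081),('jara',(264,452),.105),('bowl',(497,195),.03)]:print(n,px2w(c,p[0]/1.5,p[1]/1.5,z))
E
```

```text
time: 0.62
tool_pos: [0.2038, 0.4838, 0.285]
tool_rot: [3.141, 0.0, -3.14]
contact_force: [-0.2, 0.1, -0.2]
opening: 0.063
grip_force: 0.0
bottle [ 0.64524515 -0.37172234  0.        ]
bottlecap [ 0.64226722 -0.35677461  0.301     ]
jarb [0.65938413 0.06554274 0.129     ]
bird [ 0.66258142 -0.00312515  0.081     ]
jara [0.651593   0.30271563 0.105     ]
bowl [ 0.38380929 -0.43075995  0.03      ]
```

```bash
python3 -m jog '[[[0.1,-0.029,-0.0288,0,0],[0.1,-0.058,-0.0575,0,0],[0.1,-0.087,-0.086,0,0],[0.1,-0.116,-0.115,0,0],[0.1,-0.145,-0.144,0,0]]]'
python3 -m jog '[[[0.1,-0.029,-0.029,0,0],[0.1,-0.0575,-0.0573,0,0],[0.1,-0.0575,-0.0573,0.03,0],[0.1,-0.0575,-0.0573,0.06,0],[0.1,-0.0575,-0.0573,0.06,0]]]'
python3 -m jog '[[[0.1,0,0,0.02,0],[0.1,0,0,0.032,0],[-0.8,0,0,0.032,0],[-0.8,0,0,0.032,0],[-0.8,0,0,0.032,0]]]' 30
python3 -m jog '[[[-0.8,0,0,0,0],[-0.8,0,0,0,0],[-0.8,0,0,0,0]]]' 30
```

```text
time: 1.03
tool_pos: [0.3496, 0.3383, 0.2844]
tool_rot: [-3.141, -0.001, 3.14]
contact_force: [1.7, 1.2, -0.7]
opening: 0.0507
grip_force: 0.0
time: 1.45
tool_pos: [0.4041, 0.2803, 0.2195]
tool_rot: [-3.137, -0.01, 3.138]
contact_force: [-0.8, 0.3, -1.0]
opening: 0.0505
grip_force: 0.0
time: 1.87
tool_pos: [0.4068, 0.2831, 0.1941]
tool_rot: [3.141, 0.002, -3.141]
contact_force: [0.3, 0.4, 0.5]
opening: 0.0351
grip_force: 0.0
time: 2.12
tool_pos: [0.407, 0.2829, 0.1939]
tool_rot: [3.141, 0.002, -3.141]
contact_force: [0.8, -0.4, 4.7]
opening: 0.0232
grip_force: 30.0
```

```bash
python3 -m jog '[[[-0.8,0,0,-0.005,0],[-0.8,0.0005,0.007,-0.005,0],[-0.8,0.001,0.014,-0.005,0],[-0.8,0.0014,0.0188,-0.005,0],[-0.8,0.0014,0.0188,-0.005,0]]]'
python3 -m jog '[[[-0.8,0,0,0.004,0],[-0.8,0,0,0.008,0],[-0.8,0,0,0.009,0],[-0.8,0,0,0.009,0]]]'
```

```text
time: 2.53
tool_pos: [0.4058, 0.3026, 0.1976]
tool_rot: [3.141, 0.002, -3.141]
contact_force: [4.5, 0.2, -5.5]
opening: 0.023
grip_force: 30.0
time: 2.87
tool_pos: [0.4057, 0.3018, 0.1882]
tool_rot: [3.141, 0.001, -3.141]
contact_force: [6.9, 0.5, -4.7]
opening: 0.0232
grip_force: 30.0
```

Force z of -4.7 with the lift at 4 mm means the pin is in the hole. I'll seat it, release, rise and check the blocks.

```bash
cat >> h.py <<'E'
def moved(f):
    ref=cv2.resize(cv2.imread('pics/e.png'),(80,80),interpolation=cv2.INTER_AREA).astype(int)
    im=robot.read_camera('side')[170:250,235:315,::-1]
    d=np.abs(im.astype(int)-ref).max(2)>60
    print('changed px: medium',d[:35,20:].sum(),'small',d[27:55,17:].sum(),'large',d[47:,5:].sum(),'all',d.sum())
    cv2.imwrite('pics/'+f,cv2.resize(im,None,fx=7,fy=7,interpolation=cv2.INTER_CUBIC))
E
python3 -m jog '[[[-0.8,0,0,0.004,0],[-0.8,0,0,0.004,0],[0.1,0,0,0.004,0],[0.1,0,0,0.004,0],[0.1,0,0,0.004,0]]]'
python3 -m jog '[[[0.1,0,0,0,0],[0.1,0,0,-0.03,0],[0.1,0,0,-0.07,0],[0.1,-0.02,-0.035,-0.075,0],[0.1,-0.035,-0.07,-0.075,0]]]'
python3 -m jog '[[[0.1,-0.015,-0.035,0,0],[0.1,-0.03,-0.07,0,0],[0.1,-0.045,-0.105,0,0],[0.1,-0.06,-0.14,0,0],[0.1,-0.06,-0.14,0,0]]]'
python3 -c "
from h import *
moved('f.png')"
```

```text
time: 3.28
tool_pos: [0.4042, 0.3015, 0.1844]
tool_rot: [-3.141, -0.001, -3.141]
contact_force: [-0.0, -0.3, 0.3]
opening: 0.0388
grip_force: 0.0
time: 3.7
tool_pos: [0.4412, 0.2324, 0.2625]
tool_rot: [3.139, 0.006, -3.137]
contact_force: [0.3, -0.1, -0.1]
opening: 0.0505
grip_force: 0.0
time: 4.12
tool_pos: [0.5019, 0.0859, 0.2592]
tool_rot: [-3.139, 0.0, 3.136]
contact_force: [-0.3, -0.0, 0.2]
opening: 0.0502
grip_force: 0.0
changed px: medium 1168 small 473 large 932 all 3068
```

```bash
python3 - <<'E'
from h import *
st=robot.observe();print(st['tool_pos'],st['tool_rot']);c=cam('wrist',st)
for n,p in dict(L1=(.5294,.0205,.08),L2=(.4653,.0187,.08),S=(.4578,-.0516,.08)).items():print(n,w2px(c,p)*1.5)
snap('wrist','g.png',s=1.5)
E
```

```text
[0.50073605 0.08852001 0.2591529 ] [-3.14131909e+00 -9.28642851e-04  3.13647119e+00]
L1 [308.16948504 293.67492547]
L2 [301.50868929 217.4364305 ]
S [213.27225439 208.4581921 ]
```

View pics/g.png

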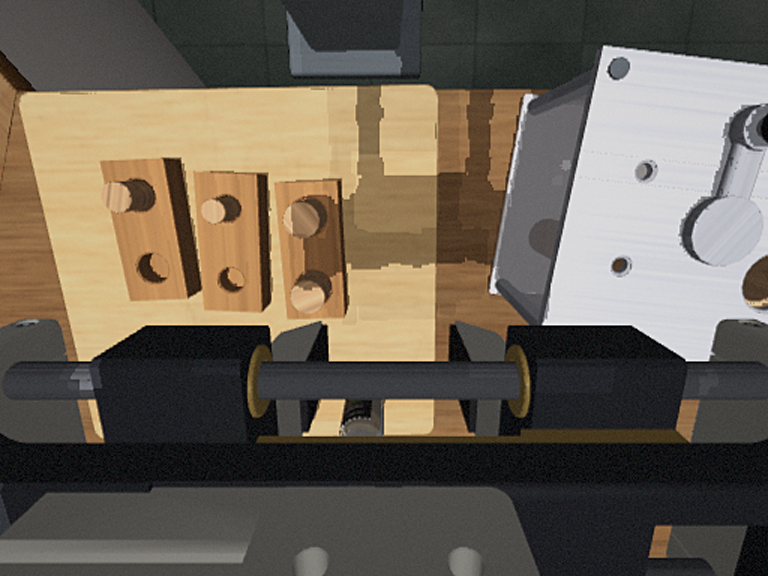

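The wrist view shows the large tops at (310,293) and (302,217), within 2 px of the prediction, and nothing has moved. I'll grasp L1.

```bash
python3 -m jog '[[[0.2,-0.015,-0.034,0.02,0],[0.2,-0.0287,-0.068,0.05,0],[0.2,-0.0287,-0.068,0.09,0],[0.2,-0.0287,-0.068,0.13,0],[0.2,-0.0287,-0.068,0.15,0]]]'
python3 -m jog '[[[0.2,0,0,0.03,0],[0.2,0,0,0.047,0],[0.2,0,0,0.047,0],[-0.6,0,0,0.047,0],[-0.6,0,0,0.047,0]]]' 20
python3 -m jog '[[[-0.6,0,0,0,0],[-0.6,0,0,0,0],[-0.6,0,0,0,0]]]'
```

```text
time: 4.63
tool_pos: [0.5258, 0.0246, 0.1053]
tool_rot: [3.14, -0.007, -3.141]
contact_force: [-1.1, 0.5, -0.1]
opening: 0.0551
grip_force: 0.0
time: 5.05
tool_pos: [0.529, 0.0243, 0.0638]
tool_rot: [3.141, 0.001, -3.14]
contact_force: [0.1, 1.1, -0.2]
opening: 0.0456
grip_force: 0.0
time: 5.3
tool_pos: [0.5295, 0.0232, 0.064]
tool_rot: [-3.141, 0.003, -3.141]
contact_force: [0.3, -0.4, 5.8]
opening: 0.0292
grip_force: 20.0
```

```bash
python3 -m jog '[[[-0.6,0,0,-0.02,0],[-0.6,0,0,-0.06,0],[-0.6,0,0,-0.1,0],[-0.6,0,0,-0.14,0],[-0.6,0,0.03,-0.16,0]]]'
python3 -m jog '[[[-0.6,0.005,0.04,0,0],[-0.6,0.01,0.08,0,0],[-0.6,0.015,0.12,0,0],[-0.6,0.02,0.16,0,0],[-0.6,0.025,0.2,0,0]]]'
python3 -m jog '[[[-0.6,0.003,0.04,0,0],[-0.6,0.0045,0.08,0,0],[-0.6,0.0045,0.0908,0,0],[-0.6,0.0045,0.0908,0,0],[-0.6,0.0045,0.0908,0,0]]]'
python3 - <<'E'
from h import *
st=robot.observe();print(st['tool_pos'],st['tool_rot']);c=cam('wrist',st)
print(w2px(c,(.5,.3438,.15))*1.5)
im=robot.read_camera('wrist');cv2.imwrite('pics/h.png',cv2.resize(im[:,:,::-1],None,fx=1.5,fy=1.5))
im=robot.read_camera('side')[264:380,190:300,::-1];cv2.imwrite('pics/i.png',cv2.resize(im,None,fx=5,fy=5,interpolation=cv2.INTER_CUBIC))
E
```

```text
time: 5.72
tool_pos: [0.5305, 0.0502, 0.2282]
tool_rot: [-3.14, 0.008, 3.138]
contact_force: [1.0, 0.6, -0.5]
opening: 0.0297
grip_force: 20.0
time: 6.13
tool_pos: [0.5029, 0.2552, 0.2234]
tool_rot: [3.141, 0.001, 3.141]
contact_force: [0.6, 0.4, 0.4]
opening: 0.0289
grip_force: 20.0
time: 6.55
tool_pos: [0.4988, 0.3441, 0.2226]
tool_rot: [-3.141, -0.0, -3.14]
contact_force: [-0.5, -0.0, -0.0]
opening: 0.0291
grip_force: 20.0
[0.49881109 0.344086   0.22258981] [-3.14095682e+00 -3.47941518e-04 -3.14023573e+00]
[388.05949193 300.0034358 ]
```

View pics/i.png

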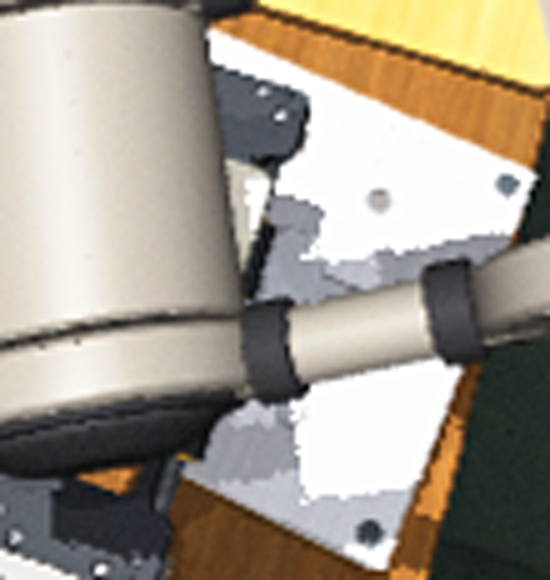

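The arm covers the port in this view, so I'll use the wrist picture.

View pics/h.png

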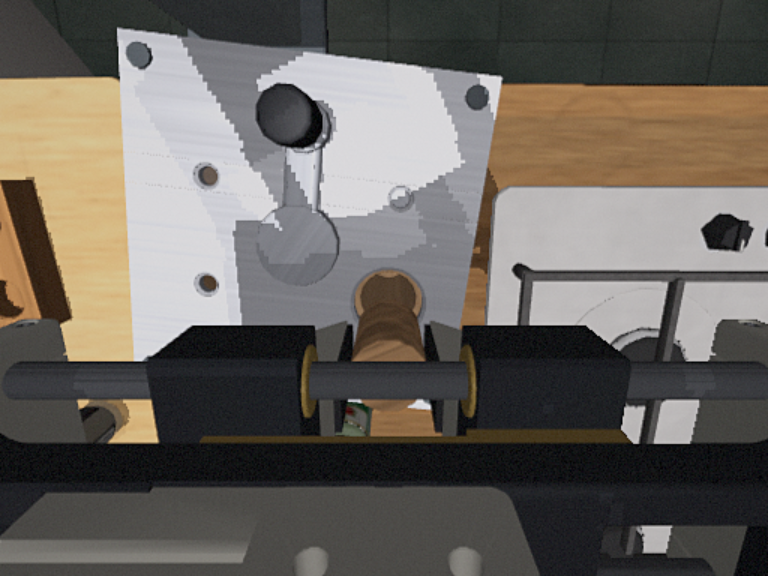

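Port centre in the wrist view is at (388,299), as predicted. The stopper hangs just above it, so I'll lower it in.

```bash
python3 -m jog '[[[-0.6,-0.0012,-0.0003,0.01,0],[-0.6,-0.0012,-0.0003,0.03,0],[-0.6,-0.0012,-0.0003,0.042,0],[-0.6,-0.0012,-0.0003,0.042,0]]]'
python3 -m jog '[[[-0.6,0,0,0.005,0],[-0.6,0,0,0.01,0],[-0.6,0,0,0.015,0],[-0.6,0,0,0.017,0],[-0.6,0,0,0.017,0]]]'
```

```text
time: 6.98
tool_pos: [0.4993, 0.3416, 0.1774]
tool_rot: [-3.139, -0.005, 3.14]
contact_force: [0.4, -0.6, -1.4]
opening: 0.0295
grip_force: 20.0
time: 7.4
tool_pos: [0.5004, 0.3436, 0.1635]
tool_rot: [-3.142, -0.0, 3.141]
contact_force: [-0.2, 0.1, -0.6]
opening: 0.0296
grip_force: 20.0
```

```bash
python3 -m jog '[[[0.2,0,0,0,0],[0.2,0,0,0,0],[0.2,0,0,0,0],[0.2,0,0,-0.03,0],[0.2,0,0,-0.062,0]]]'
python3 -m jog '[[[0.2,0.004,-0.035,0,0],[0.2,0.008,-0.075,0,0],[0.2,0.012,-0.115,0,0],[0.2,0.016,-0.155,0,0],[0.2,0.02,-0.195,0,0]]]'
python3 -m jog '[[[0.2,0.004,-0.04,0,0],[0.2,0.01,-0.08,0,0],[0.2,0.015,-0.12,0,0],[0.2,0.015,-0.1278,0,0],[0.2,0.015,-0.1278,0,0]]]'
python3 - <<'E'
from h import *
st=robot.observe();print(st['tool_pos']);c=cam('wrist',st)
for n,p in dict(L1=(.53,.0225,.05),L2=(.4653,.0205,.08),S=(.4578,-.0516,.08),M=(.447,-.128,.08)).items():print(n,w2px(c,p)*1.5)
snap('wrist','j.png',s=1.5)
E
```

```text
time: 7.82
tool_pos: [0.4993, 0.3433, 0.2245]
tool_rot: [-3.139, -0.005, 3.142]
contact_force: [0.8, 0.1, 0.5]
opening: 0.0542
grip_force: 0.0
time: 8.23
tool_pos: [0.4799, 0.1473, 0.2261]
tool_rot: [3.141, 0.001, -3.141]
contact_force: [0.0, 0.3, 0.4]
opening: 0.0549
grip_force: 0.0
time: 8.65
tool_pos: [0.4655, 0.0187, 0.2261]
tool_rot: [-3.141, 0.001, 3.137]
contact_force: [0.1, 0.8, -0.3]
opening: 0.0552
grip_force: 0.0
[0.46545202 0.01870132 0.22614082]
L1 [393.05666963 333.7482129 ]
L2 [390.78557461 268.54316445]
S [293.98950061 259.13924296]
M [189.60235875 245.2338539 ]
```

View pics/j.png

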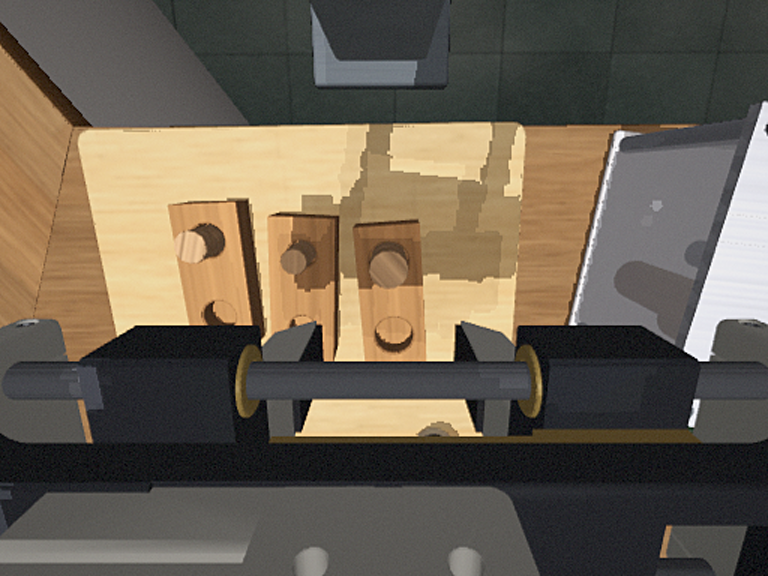

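The empty well is visible and L2 is at (389,267), as expected; medium (189,244) and small (295,258) haven't moved. I'll take L2.

```bash
python3 -m jog '[[[0.2,0.0005,0.0005,0.03,0],[0.2,0.0005,0.0005,0.07,0],[0.2,0.0005,0.0005,0.11,0],[0.2,0.0005,0.0005,0.14,0],[0.2,0.0005,0.0005,0.164,0]]]'
python3 -m jog '[[[0.2,0,0,0,0],[-0.6,0,0,0,0],[-0.6,0,0,0,0],[-0.6,0,0,0,0],[-0.6,0,0,0,0]]]' 20
python3 -m jog '[[[-0.6,0,0,-0.02,0],[-0.6,0,0,-0.06,0],[-0.6,0,0,-0.1,0],[-0.6,0,0,-0.14,0],[-0.6,0,0,-0.16,0]]]'
```

```text
time: 9.12
tool_pos: [0.464, 0.0236, 0.0594]
tool_rot: [3.141, -0.002, -3.139]
contact_force: [0.5, -0.2, 0.1]
opening: 0.055
grip_force: 0.0
time: 9.53
tool_pos: [0.4652, 0.0221, 0.0623]
tool_rot: [-3.142, 0.001, -3.141]
contact_force: [0.8, -2.0, 1.6]
opening: 0.0328
grip_force: 1.6
time: 9.95
tool_pos: [0.4663, 0.0216, 0.227]
tool_rot: [-3.141, 0.008, -3.141]
contact_force: [1.7, -0.9, 0.1]
opening: 0.0303
grip_force: 19.7
```

```bash
python3 -m jog '[[[-0.6,-0.004,0.04,-0.02,0],[-0.6,-0.008,0.08,-0.02,0],[-0.6,-0.012,0.12,-0.02,0],[-0.6,-0.016,0.16,-0.02,0],[-0.6,-0.02,0.2,-0.02,0]]]'
python3 -m jog '[[[-0.6,-0.004,0.04,0,0],[-0.6,-0.01,0.08,0,0],[-0.6,-0.0142,0.1218,0,0],[-0.6,-0.0142,0.1218,0,0],[-0.6,-0.0142,0.1218,0,0]]]'
python3 -m jog '[[[-0.6,0,0,0,0],[-0.6,0,0,0,0]]]'
python3 - <<'E'
from h import *
st=robot.observe();p=st['tool_pos'];print(p,st['opening']);c=cam('wrist',st)
print('port',w2px(c,(.5,.3438,.15)))
for d in (.024,.034,.044,.054): print(d,w2px(c,p+[-.015,0,-d])) # front edge of the lower end
snap('wrist','k.png',crop=(200,150,320,260),s=5)
E
```

```text
time: 10.37
tool_pos: [0.4846, 0.2236, 0.2426]
tool_rot: [3.141, 0.001, 3.141]
contact_force: [1.4, -0.3, -0.7]
opening: 0.0297
grip_force: 19.7
time: 10.78
tool_pos: [0.4983, 0.3455, 0.2413]
tool_rot: [-3.142, -0.0, -3.138]
contact_force: [-0.4, -0.0, -0.4]
opening: 0.0297
grip_force: 19.7
time: 10.95
tool_pos: [0.499, 0.3423, 0.242]
tool_rot: [-3.141, 0.0, 3.141]
contact_force: [-0.7, -0.5, -0.7]
opening: 0.0299
grip_force: 19.7
[0.49901013 0.34234285 0.24204787] 0.029916395990221806
port [260.53321536 193.48319756]
0.024 [259.09578799 198.72246975]
0.034 [259.07023587 194.55109285]
0.044 [259.04712559 190.77834474]
0.054 [259.02612308 187.34969001]
```

View pics/k.png

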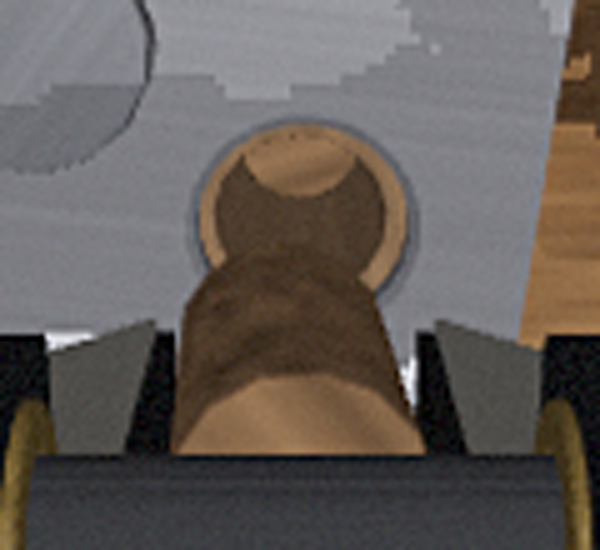

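```bash
python3 - <<'E'
from h import *
st=robot.observe();p=st['tool_pos'];print(p);c=cam('wrist',st)
for d in (.022,.026,.030,.034):
  for dx in (0,.0015,.003): print(d,dx,w2px(c,p+[dx-.015,0,-d])[1].round(1),w2px(c,p+[dx-.015,0,-d+.05])[1].round(1))
E
```

```text
[0.499137   0.34216679 0.24215986]
0.022 0 199.6 230.2
0.022 0.0015 201.7 233.0
0.022 0.003 203.9 235.9
0.026 0 197.8 227.0
0.026 0.0015 199.9 229.7
0.026 0.003 202.0 232.5
0.03 0 196.2 223.9
0.03 0.0015 198.2 226.6
0.03 0.003 200.3 229.3
0.034 0 194.5 221.0
0.034 0.0015 196.6 223.6
0.034 0.003 198.6 226.2
```

```bash
python3 -m jog '[[[-0.6,0.0013,0.0014,0.02,0],[-0.6,0.0013,0.0014,0.05,0],[-0.6,0.0013,0.0014,0.066,0],[-0.6,0.0013,0.0014,0.066,0],[-0.6,0.0013,0.0014,0.066,0]]]'
python3 -m jog '[[[-0.6,0,0,0.004,0],[-0.6,0,0,0.008,0],[-0.6,0,0,0.008,0]]]'
```

```text
time: 11.42
tool_pos: [0.4979, 0.3437, 0.1761]
tool_rot: [-3.141, -0.001, 3.14]
contact_force: [-0.5, -0.9, -0.4]
opening: 0.0295
grip_force: 20.0
time: 11.67
tool_pos: [0.4984, 0.3447, 0.1682]
tool_rot: [3.141, 0.002, 3.141]
contact_force: [1.6, -0.3, -0.4]
opening: 0.0293
grip_force: 20.0
```

```bash
python3 -m jog '[[[-0.6,0,0,0.003,0],[-0.6,0,0,0.006,0],[-0.6,0,0,0.006,0]]]'
```

```text
time: 11.92
tool_pos: [0.4983, 0.3448, 0.1616]
tool_rot: [3.141, 0.001, 3.142]
contact_force: [2.3, 0.4, -0.7]
opening: 0.0296
grip_force: 20.0
```

```bash
python3 -m jog '[[[0.2,0,0,0,0],[0.2,0,0,0,0],[0.2,0,0,0,0],[0.2,0,0,-0.04,0],[0.2,0.03,0,-0.08,0]]]'
python3 -m jog '[[[0.2,0.02,-0.01,0,0],[0.2,0.025,-0.02,0,0],[0.2,0.025,-0.02,0,0]]]'
python3 - <<'E'
from h import *
st=robot.observe();p=st['tool_pos'];print(p);c=cam('wrist',st)
print('port',w2px(c,(.5,.3438,.15)), 'knob',w2px(c,(.405,.3014,.201)))
im=robot.read_camera('wrist')[:,:,::-1];cv2.imwrite('pics/l.png',cv2.resize(im[0:260,130:330],None,fx=3,fy=2.3,interpolation=cv2.INTER_CUBIC))
E
```

```text
time: 12.33
tool_pos: [0.4745, 0.3439, 0.2344]
tool_rot: [-3.14, -0.002, 3.14]
contact_force: [0.1, 1.0, 0.8]
opening: 0.054
grip_force: 0.0
time: 12.58
tool_pos: [0.4463, 0.3239, 0.236]
tool_rot: [-3.142, 0.0, -3.141]
contact_force: [0.5, -0.5, -0.1]
opening: 0.055
grip_force: 0.0
[0.44626015 0.32387578 0.23603169]
port [279.63695977 247.93156024] knob [226.51582614 157.54119741]
```

View pics/l.png

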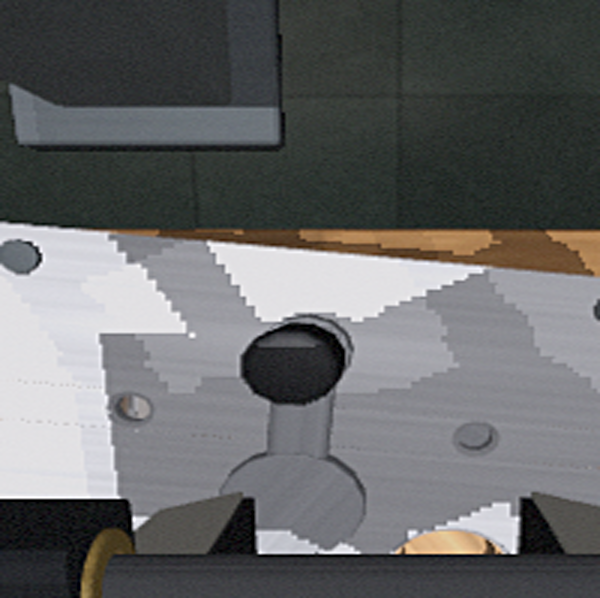

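Knob is at about the predicted spot, but the port is hidden. Before rotating I need to be sure the second stopper fell, so I'll back off and look.

```bash
python3 -m jog '[[[0.2,-0.03,0.01,-0.01,0],[0.2,-0.06,0.02,-0.02,0],[0.2,-0.07,0.02,-0.02,0],[0.2,-0.07,0.02,-0.02,0],[0.2,-0.07,0.02,-0.02,0]]]'
python3 - <<'E'
from h import *
st=robot.observe();p=st['tool_pos'];print(p);c=cam('wrist',st)
print('port',w2px(c,(.5,.3438,.15)))
snap('wrist','m.png',crop=(200,130,320,230),s=5)
E
```

```text
time: 13.05
tool_pos: [0.5179, 0.3447, 0.2536]
tool_rot: [-3.141, -0.002, 3.141]
contact_force: [-0.2, -0.1, 0.3]
opening: 0.0554
grip_force: 0.0
[0.5179413  0.3447461  0.25364327]
port [258.01672707 171.32116389]
```

View pics/m.png

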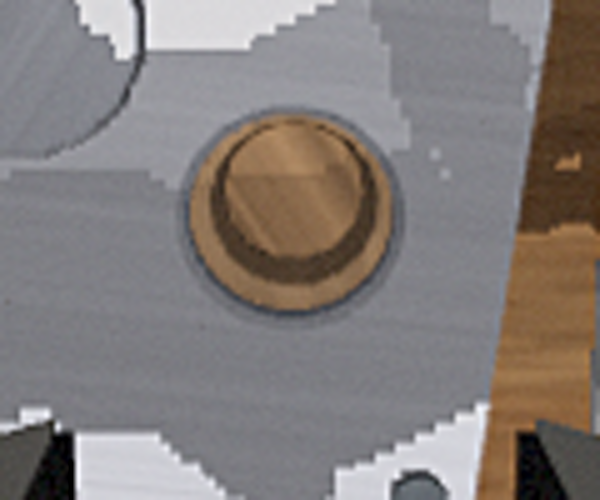

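The stopper lies inside the magazine, its top well below the mouth. Next I'll grip the knob and swing 60° to medium.

```bash
python3 -m jog '[[[0.1,0.037,-0.014,0,0],[0.1,0.075,-0.029,0,0],[0.1,0.113,-0.0433,0,0],[0.1,0.113,-0.0433,0,0],[0.1,0.113,-0.0433,0,0]]]'
python3 -m jog '[[[0.1,0,0,0.03,0],[0.1,0,0,0.055,0],[0.1,0,0,0.0696,0],[0.1,0,0,0.0696,0]]]'
python3 -m jog '[[[-0.8,0,0,0,0],[-0.8,0,0,0,0],[-0.8,0,0,0,0],[-0.8,0,0,0,0],[-0.8,0,0,0,0]]]' 30
```

```text
time: 13.52
tool_pos: [0.4021, 0.3009, 0.2554]
tool_rot: [-3.141, -0.001, -3.14]
contact_force: [0.9, 0.4, 0.5]
opening: 0.0507
grip_force: 0.0
time: 13.85
tool_pos: [0.4041, 0.3011, 0.1826]
tool_rot: [-3.139, -0.004, 3.141]
contact_force: [-0.4, -0.1, -0.4]
opening: 0.0501
grip_force: 0.0
time: 14.27
tool_pos: [0.4053, 0.3017, 0.1864]
tool_rot: [3.141, 0.002, 3.142]
contact_force: [0.1, 0.7, 3.3]
opening: 0.0234
grip_force: 30.0
```

```bash
python3 -m jog '[[[-0.8,0,0,-0.013,0],[-0.8,0,0,-0.013,0],[-0.8,-0.0004,-0.0157,-0.013,0],[-0.8,-0.0048,-0.0307,-0.013,0]]]'
python3 -m jog '[[[-0.8,-0.0081,-0.0134,0,0],[-0.8,-0.0194,-0.0242,0,0],[-0.8,-0.0194,-0.0242,0,0],[-0.8,-0.0194,-0.0242,0,0]]]'
python3 -m jog '[[[-0.8,0,0,0.005,0],[-0.8,0,0,0.0095,0],[-0.8,0,0,0.0095,0],[-0.8,0,0,0.0095,0]]]'
```

```text
time: 14.6
tool_pos: [0.4097, 0.2715, 0.1983]
tool_rot: [3.14, 0.002, -3.14]
contact_force: [7.5, 6.2, -6.5]
opening: 0.0228
grip_force: 30.0
time: 14.93
tool_pos: [0.4301, 0.2466, 0.1982]
tool_rot: [3.14, 0.002, 3.14]
contact_force: [3.6, 3.2, -4.7]
opening: 0.0238
grip_force: 30.0
time: 15.27
tool_pos: [0.4291, 0.2473, 0.1884]
tool_rot: [3.14, 0.001, -3.141]
contact_force: [2.9, 4.1, -4.7]
opening: 0.0229
grip_force: 30.0
```

```bash
python3 -m jog '[[[-0.8,0,0,0.0035,0],[-0.8,0,0,0.0035,0],[0.1,0,0,0.0035,0],[0.1,0,0,0.0035,0],[0.1,0,0,0.0035,0]]]'
python3 -m jog '[[[0.1,0,0,0,0],[0.1,0,0,-0.03,0],[0.1,0,0,-0.055,0],[0.1,-0.005,-0.04,-0.055,0],[0.1,-0.01,-0.08,-0.055,0]]]'
python3 -m jog '[[[0.1,-0.006,-0.037,0,0],[0.1,-0.012,-0.074,0.015,0],[0.1,-0.019,-0.111,0.015,0],[0.1,-0.0265,-0.148,0.015,0],[0.1,-0.0265,-0.148,0.015,0]]]'
python3 -m jog '[[[0.1,0,0,0,0],[0.1,0,0,0,0],[0.1,0,0,0,0]]]'
cat >> h.py <<'E'
def find(n,file='j.png',uv=None,r=16,z=.08):
    uv=uv or dict(M=(189,244),S=(295,258))[n]
    ref=cv2.imread('pics/'+file);ref=cv2.resize(ref,(512,384),interpolation=cv2.INTER_AREA)
    x,y=int(round(uv[0]/1.5)),int(round(uv[1]/1.5));t=ref[y-r:y+r+1,x-r:x+r+1]
    st=robot.observe();c=cam('wrist',st);im=robot.read_camera('wrist')[:,:,::-1].copy()
    m=cv2.matchTemplate(im,t,cv2.TM_CCOEFF_NORMED);_,s,_,l=cv2.minMaxLoc(m)
    u=l[0]+r+uv[0]/1.5-x;v=l[1]+r+uv[1]/1.5-y
    print(n,'score',round(s,3),'px',(u,v),px2w(c,u,v,z),'tcp',st['tool_pos']);return im
E
python3 -c "
from h import *
find('M');find('S')"
```

```text
time: 15.68
tool_pos: [0.4282, 0.2463, 0.1851]
tool_rot: [-3.141, -0.001, -3.141]
contact_force: [0.5, -0.3, -0.5]
opening: 0.0389
grip_force: 0.0
time: 16.1
tool_pos: [0.4392, 0.1671, 0.2417]
tool_rot: [3.141, 0.003, -3.137]
contact_force: [1.2, -0.5, -0.7]
opening: 0.0506
grip_force: 0.0
time: 16.52
tool_pos: [0.4663, 0.013, 0.2251]
tool_rot: [-3.139, -0.0, 3.136]
contact_force: [1.0, 0.3, 0.4]
opening: 0.0511
grip_force: 0.0
time: 16.77
tool_pos: [0.4651, 0.0196, 0.2254]
tool_rot: [3.141, -0.0, -3.14]
contact_force: [0.7, 0.1, -0.1]
opening: 0.0507
grip_force: 0.0
M score 0.991 px (125.0, 162.66666666666663) [ 0.44617443 -0.12810034  0.08      ] tcp [0.46509212 0.0195916  0.22535821]
S score 0.947 px (196.66666666666663, 172.0) [ 0.45671182 -0.04952999  0.08      ] tcp [0.46513612 0.01974638 0.2254308 ]
```

Medium is at (0.4465, -0.128), not moved. I'll grasp it.

```bash
python3 -m jog '[[[0.1,0.005,-0.04,0,0],[0.1,0.01,-0.08,0,0],[0.1,0.015,-0.12,0,0],[0.1,0.0185,-0.1476,0,0],[0.1,0.0185,-0.1476,0.02,0]]]'
python3 -m jog '[[[0.1,0,0,0,0],[0.1,0,0,0,0],[0.1,0,0,0.04,0],[0.1,0,0,0.08,0],[0.1,0,0,0.12,0]]]'
python3 -m jog '[[[0.1,0,0,0.0225,0],[0.1,0,0,0.0225,0],[0.1,0,0,0.0225,0]]]'
python3 -m jog '[[[-0.75,0,0,0,0],[-0.75,0,0,0,0],[-0.75,0,0,0,0],[-0.75,0,0,0,0],[-0.75,0,0,0,0]]]' 20
python3 -m jog '[[[-0.75,0,0,0,0],[-0.75,0,0,0,0]]]'
```

```text
time: 17.28
tool_pos: [0.4487, -0.1334, 0.2082]
tool_rot: [-3.137, 0.007, 3.14]
contact_force: [0.7, 0.1, 0.2]
opening: 0.0509
grip_force: 0.0
time: 17.7
tool_pos: [0.4482, -0.1279, 0.0857]
tool_rot: [-3.14, 0.004, -3.139]
contact_force: [0.4, -0.7, 0.1]
opening: 0.0505
grip_force: 0.0
time: 17.95
tool_pos: [0.4473, -0.1279, 0.0633]
tool_rot: [3.141, -0.001, -3.139]
contact_force: [0.3, 0.1, -0.0]
opening: 0.0508
grip_force: 0.0
time: 18.37
tool_pos: [0.4474, -0.1292, 0.0639]
tool_rot: [-3.141, 0.002, 3.142]
contact_force: [-0.1, 0.0, 6.0]
opening: 0.0242
grip_force: 20.0
time: 18.53
tool_pos: [0.4475, -0.1292, 0.0638]
tool_rot: [-3.141, 0.002, 3.141]
contact_force: [-0.1, 0.8, 7.4]
opening: 0.0245
grip_force: 20.0
```

```bash
python3 -m jog '[[[-0.75,0,0,-0.03,0],[-0.75,0,0,-0.07,0],[-0.75,0,0,-0.11,0],[-0.75,0,0,-0.15,0],[-0.75,-0.0028,0.0228,-0.175,0]]]'
python3 -m jog '[[[-0.75,-0.008,0.04,0,0],[-0.75,-0.016,0.08,0,0],[-0.75,-0.024,0.12,0,0],[-0.75,-0.03,0.16,0,0],[-0.75,-0.036,0.2,0,0]]]'
python3 -m jog '[[[-0.75,-0.004,0.04,0,0],[-0.75,-0.008,0.08,0,0],[-0.75,-0.011,0.12,0,0],[-0.75,-0.013,0.16,0,0],[-0.75,-0.014,0.2,0,0]]]'
python3 -m jog '[[[-0.75,0,0.035,0,0],[-0.75,0,0.05,0,0],[-0.75,0,0.05,0,0],[-0.75,0,0.05,0,0],[-0.75,0,0.05,0,0]]]'
python3 - <<'E'
from h import *
st=robot.observe();p=st['tool_pos'];print(p);c=cam('wrist',st)
print('port',w2px(c,(.5,.3438,.15)))
for d in (.03,.034):
  for dx in (0,.0015,.003): print(d,dx,w2px(c,p+[dx-.0125,0,-d]).round(1),w2px(c,p+[dx-.0125,0,-d+.05])[1].round(1))
snap('wrist','n.png',crop=(200,150,320,260),s=5)
E
```

```text
time: 18.95
tool_pos: [0.4506, -0.1088, 0.2421]
tool_rot: [-3.138, 0.005, 3.139]
contact_force: [1.4, -0.7, -0.7]
opening: 0.0243
grip_force: 20.0
time: 19.37
tool_pos: [0.4856, 0.0955, 0.2382]
tool_rot: [3.142, 0.0, 3.141]
contact_force: [1.4, -0.4, 0.7]
opening: 0.0248
grip_force: 20.0
time: 19.78
tool_pos: [0.4995, 0.2956, 0.2379]
tool_rot: [-3.141, -0.0, 3.142]
contact_force: [1.3, -0.2, -0.4]
opening: 0.0243
grip_force: 20.0
time: 20.2
tool_pos: [0.4997, 0.3427, 0.2378]
tool_rot: [-3.141, -0.0, 3.141]
contact_force: [0.0, 0.8, -1.1]
opening: 0.0247
grip_force: 20.0
[0.49972607 0.34267615 0.2378187 ]
port [260.25936224 194.06893659]
0.03 0 [259.1 199.6] 228.3
0.03 0.0015 [259.1 201.7] 231.0
0.03 0.003 [259.1 203.7] 233.7
0.034 0 [259.1 197.9] 225.3
0.034 0.0015 [259.1 199.9] 227.9
0.034 0.003 [259.1 202. ] 230.5
```

```bash
python3 -m jog '[[[-0.75,-0.0003,0.0011,0.02,0],[-0.75,-0.0003,0.0011,0.05,0],[-0.75,-0.0003,0.0011,0.06,0],[-0.75,-0.0003,0.0011,0.06,0],[-0.75,-0.0003,0.0011,0.06,0]]]'
python3 -m jog '[[[-0.75,0,0,0.005,0],[-0.75,0,0,0.01,0],[-0.75,0,0,0.014,0],[-0.75,0,0,0.014,0]]]'
```

```text
time: 20.67
tool_pos: [0.5004, 0.344, 0.1784]
tool_rot: [-3.141, -0.0, 3.14]
contact_force: [0.7, 0.2, -0.3]
opening: 0.0243
grip_force: 20.0
time: 21.0
tool_pos: [0.5, 0.3446, 0.1635]
tool_rot: [-3.141, -0.0, 3.142]
contact_force: [0.6, -1.2, -0.7]
opening: 0.0244
grip_force: 20.0
```

```bash
python3 -m jog '[[[0.1,0,0,0,0],[0.1,0,0,0,0],[0.1,0,0,0,0],[0.1,0,0,-0.04,0],[0.1,-0.01,0,-0.08,0]]]'
python3 -m jog '[[[0.1,-0.008,0,-0.01,0],[0.1,-0.008,0,-0.01,0],[0.1,-0.008,0,-0.01,0],[0.1,-0.008,0,-0.01,0]]]'
python3 - <<'E'
from h import *
st=robot.observe();p=st['tool_pos'];print(p);c=cam('wrist',st)
pc=w2px(c,(.5,.3438,.15));print(pc)
im=robot.read_camera('wrist')[:,:,::-1]
u,v=pc.round().astype(int)
print('col',im[v-28:v+32:3,u].mean(1).round().astype(int),'row',im[v,u-28:u+29:3].mean(1).round().astype(int))
ref=cv2.resize(cv2.imread('pics/m.png'),(120,100),interpolation=cv2.INTER_AREA)
print('ref col',ref[42-28:42+32:3,58].mean(1).round().astype(int),'row',ref[42,58-28:58+29:3].mean(1).round().astype(int))
cv2.imwrite('pics/o.png',cv2.resize(im[130:230,200:320],None,fx=5,fy=5))
E
```

```text
time: 21.42
tool_pos: [0.5076, 0.3445, 0.2429]
tool_rot: [-3.139, -0.007, -3.141]
contact_force: [1.0, 1.2, 0.7]
opening: 0.0494
grip_force: 0.0
time: 21.75
tool_pos: [0.5171, 0.3446, 0.2526]
tool_rot: [-3.141, -0.002, -3.141]
contact_force: [0.2, -0.4, -0.9]
opening: 0.0507
grip_force: 0.0
[0.51714635 0.34460811 0.25257636]
[258.20064563 172.40117915]
col [149 154 155 115 134  93  97  90  86  56  58  69  67  64 112 110 142 114
 128 127] row [131 130 105 103 120  62  66  65  65  65  65  64  64  59  53 118  74 124
 131]
ref col [151 156 152 107 124 127 134 110 106 103 101 101  95  63  71 115  67 118
 126 128] row [132 134 108 114  72  58 103  94 100  99 108 112 113 103  58  87  88 127
 129]
```

The rim shows all round and the interior is dark, so the medium dropped in. Next, swing to small.

```bash
python3 -m jog '[[[0.1,0.028,-0.03,0,0],[0.1,0.055,-0.06,0,0],[0.1,0.08,-0.09,0,0],[0.1,0.0879,-0.098,0,0],[0.1,0.0879,-0.098,0,0]]]'
python3 -m jog '[[[0.1,0,0,0,0],[0.1,0,0,0.03,0],[0.1,0,0,0.055,0],[0.1,0,0,0.068,0],[0.1,0,0,0.068,0]]]'
python3 -m jog '[[[-0.8,0,0,0,0],[-0.8,0,0,0,0],[-0.8,0,0,0,0],[-0.8,0,0,0,0],[-0.8,0,0,0,0]]]' 30
```

```text
time: 22.22
tool_pos: [0.4274, 0.245, 0.2533]
tool_rot: [-3.14, -0.003, 3.141]
contact_force: [0.8, 0.3, 0.1]
opening: 0.0502
grip_force: 0.0
time: 22.63
tool_pos: [0.4291, 0.247, 0.1824]
tool_rot: [-3.139, -0.006, -3.141]
contact_force: [-0.5, -0.1, 0.1]
opening: 0.0504
grip_force: 0.0
time: 23.05
tool_pos: [0.4306, 0.247, 0.1868]
tool_rot: [3.141, 0.002, -3.142]
contact_force: [-0.0, -0.4, 3.5]
opening: 0.0231
grip_force: 30.0
```

```bash
python3 -m jog '[[[-0.8,0,0,-0.013,0],[-0.8,0,0,-0.013,0],[-0.8,-0.0137,-0.0075,-0.013,0],[-0.8,-0.029,-0.0112,-0.013,0]]]'
python3 -m jog '[[[-0.8,-0.0156,0.0004,0,0],[-0.8,-0.0307,0.0048,0,0],[-0.8,-0.0307,0.0048,0,0],[-0.8,-0.0307,0.0048,0,0]]]'
python3 -m jog '[[[-0.8,0,0,0.005,0],[-0.8,0,0,0.0095,0],[-0.8,0,0,0.0095,0],[-0.8,0,0,0.0095,0]]]'
```

```text
time: 23.38
tool_pos: [0.458, 0.2359, 0.1984]
tool_rot: [3.141, -0.002, -3.141]
contact_force: [-2.1, 8.3, -5.4]
opening: 0.0234
grip_force: 30.0
time: 23.72
tool_pos: [0.4899, 0.2406, 0.1977]
tool_rot: [3.141, -0.002, 3.141]
contact_force: [-0.5, 1.3, -6.3]
opening: 0.0235
grip_force: 30.0
time: 24.05
tool_pos: [0.489, 0.2403, 0.189]
tool_rot: [-3.141, -0.002, -3.141]
contact_force: [-1.9, 1.8, -4.2]
opening: 0.0233
grip_force: 30.0
```

```bash
python3 -m jog '[[[-0.8,0,0,0.0035,0],[-0.8,0,0,0.0035,0],[0.1,0,0,0.0035,0],[0.1,0,0,0.0035,0],[0.1,0,0,0.0035,0]]]'
python3 -m jog '[[[0.1,0,0,0,0],[0.1,0,0,-0.03,0],[0.1,0,0,-0.055,0],[0.1,0.004,-0.035,-0.055,0],[0.1,0.008,-0.07,-0.055,0]]]'
python3 -m jog '[[[0.1,0.004,-0.037,0,0],[0.1,0.008,-0.074,0.015,0],[0.1,0.012,-0.111,0.015,0],[0.1,0.015,-0.1507,0.015,0],[0.1,0.015,-0.1507,0.015,0]]]'
python3 -m jog '[[[0.1,0,0,0,0],[0.1,0,0,0,0],[0.1,0,0,0,0]]]'
python3 -c "
from h import *
im=find('S');cv2.imwrite('pics/p.png',im)"
```

```text
time: 24.47
tool_pos: [0.4902, 0.2401, 0.1864]
tool_rot: [-3.141, 0.001, 3.142]
contact_force: [1.2, 0.1, -0.2]
opening: 0.0383
grip_force: 0.0
time: 24.88
tool_pos: [0.4826, 0.1707, 0.2425]
tool_rot: [3.141, 0.004, -3.138]
contact_force: [1.6, -0.1, -0.3]
opening: 0.0502
grip_force: 0.0
time: 25.3
tool_pos: [0.4665, 0.0138, 0.226]
tool_rot: [-3.139, -0.0, 3.136]
contact_force: [0.7, 0.3, 0.9]
opening: 0.0508
grip_force: 0.0
time: 25.55
tool_pos: [0.467, 0.0207, 0.226]
tool_rot: [3.141, 0.0, -3.14]
contact_force: [-0.0, 0.3, -0.5]
opening: 0.0503
grip_force: 0.0
S score 0.939 px (195.66666666666663, 170.0) [ 0.45640458 -0.04969406  0.08      ] tcp [0.46695497 0.02069452 0.22601966]
```

```bash
python3 -m jog '[[[0.1,0.005,-0.036,0,0],[0.1,0.01,-0.0712,0,0],[0.1,0.01,-0.0712,0,0],[0.1,0.01,-0.0712,0,0],[0.1,0.01,-0.0712,0,0]]]'
python3 -m jog '[[[0.1,0,0,0,0],[0.1,0,0,0,0]]]'
python3 - <<'E'
from h import *
st=robot.observe();p=st['tool_pos'];print(p,st['tool_rot']);c=cam('wrist',st)
for q in [(.457,-.0505),(.458,-.0505),(.457,-.0495)]:print(q,w2px(c,(*q,.08)),(w2px(c,(*q,.08))-[200,140])*5)
snap('wrist','q.png',crop=(200,140,320,230),s=5)
E
```

```text
time: 26.02
tool_pos: [0.457, -0.0504, 0.2259]
tool_rot: [3.141, 0.0, -3.141]
contact_force: [-0.2, -0.0, -0.8]
opening: 0.0505
grip_force: 0.0
time: 26.18
tool_pos: [0.457, -0.0502, 0.2259]
tool_rot: [3.141, 0.0, -3.14]
contact_force: [0.1, -0.1, -0.3]
opening: 0.0508
grip_force: 0.0
[ 0.45702022 -0.0502012   0.2259323 ] [ 3.14129276e+00  6.28263303e-05 -3.13954111e+00]
(0.457, -0.0505) [258.57569041 179.31497802] [292.87845206 196.5748901 ]
(0.458, -0.0505) [258.57385217 180.18114753] [292.86926087 200.90573767]
(0.457, -0.0495) [259.46535464 179.31668535] [297.32677319 196.58342674]
```

View pics/q.png

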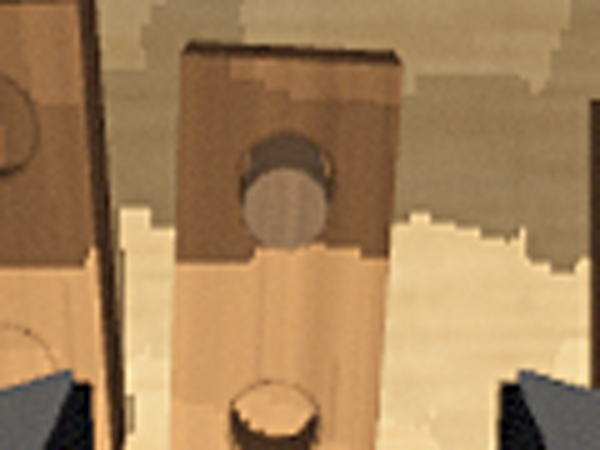

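Small's top is at crop (286,206), giving (0.4585, -0.052). I'll grasp it.

```bash
python3 -m jog '[[[0.1,-0.0012,-0.0018,0.03,0],[0.1,-0.0012,-0.0018,0.07,0],[0.1,-0.0012,-0.0018,0.11,0],[0.1,-0.0012,-0.0018,0.15,0],[0.1,-0.0012,-0.0018,0.163,0]]]'
python3 -m jog '[[[0.1,0,0,0,0],[0.1,0,0,0,0],[-0.85,0,0,0,0],[-0.85,0,0,0,0],[-0.85,0,0,0,0]]]' 20
python3 -m jog '[[[-0.85,0,0,0,0],[-0.85,0,0,0,0],[-0.85,0,0,0,0],[-0.85,0,0,0,0]]]'
```

```text
time: 26.65
tool_pos: [0.4552, -0.0517, 0.0585]
tool_rot: [3.139, -0.007, -3.141]
contact_force: [-0.8, 0.7, -0.2]
opening: 0.0507
grip_force: 0.0
time: 27.07
tool_pos: [0.4589, -0.0534, 0.0643]
tool_rot: [-3.141, 0.003, -3.141]
contact_force: [0.2, 0.3, -0.1]
opening: 0.035
grip_force: 0.0
time: 27.4
tool_pos: [0.4584, -0.0533, 0.0635]
tool_rot: [-3.141, 0.001, 3.142]
contact_force: [-1.6, 0.5, 5.2]
opening: 0.0198
grip_force: 20.0
```

```bash
python3 -m jog '[[[-0.85,0,0,-0.04,0],[-0.85,0,0,-0.08,0],[-0.85,0,0,-0.12,0],[-0.85,0,0,-0.16,0],[-0.85,0,0,-0.2,0]]]'
python3 -m jog '[[[-0.85,-0.005,0.04,-0.005,0],[-0.85,-0.012,0.08,-0.005,0],[-0.85,-0.02,0.12,-0.005,0],[-0.85,-0.025,0.16,-0.005,0],[-0.85,-0.03,0.2,-0.005,0]]]'
python3 -m jog '[[[-0.85,-0.003,0.04,0,0],[-0.85,-0.006,0.08,0,0],[-0.85,-0.009,0.12,0,0],[-0.85,-0.0116,0.16,0,0],[-0.85,-0.0116,0.1971,0,0]]]'
python3 -m jog '[[[-0.85,0,0,0,0],[-0.85,0,0,0.03,0],[-0.85,0,0,0.05,0],[-0.85,0,0,0.05,0],[-0.85,0,0,0.05,0]]]'
```

```text
time: 27.82
tool_pos: [0.4574, -0.0531, 0.2649]
tool_rot: [3.141, -0.0, 3.142]
contact_force: [1.8, -0.7, -0.4]
opening: 0.0195
grip_force: 20.0
time: 28.23
tool_pos: [0.4879, 0.1484, 0.2679]
tool_rot: [-3.142, -0.0, 3.141]
contact_force: [1.1, -0.7, -0.5]
opening: 0.0192
grip_force: 20.0
time: 28.65
tool_pos: [0.4994, 0.346, 0.2675]
tool_rot: [-3.141, -0.0, -3.141]
contact_force: [0.8, -0.2, -0.4]
opening: 0.0193
grip_force: 20.0
time: 29.07
tool_pos: [0.4992, 0.3434, 0.2172]
tool_rot: [-3.14, -0.003, 3.141]
contact_force: [0.6, 0.4, 1.1]
opening: 0.0196
grip_force: 20.0
```

```bash
python3 -m jog '[[[-0.85,-0.0006,0.0003,0.02,0],[-0.85,-0.0006,0.0003,0.038,0],[-0.85,-0.0006,0.0003,0.038,0],[-0.85,-0.0006,0.0003,0.038,0]]]'
python3 -m jog '[[[-0.85,0,0,0.005,0],[-0.85,0,0,0.01,0],[-0.85,0,0,0.0155,0],[-0.85,0,0,0.0155,0],[-0.85,0,0,0.0155,0]]]'
```

```text
time: 29.4
tool_pos: [0.5006, 0.3439, 0.181]
tool_rot: [3.141, 0.0, 3.141]
contact_force: [0.2, -0.2, 0.0]
opening: 0.0194
grip_force: 20.0
time: 29.82
tool_pos: [0.5001, 0.344, 0.1643]
tool_rot: [-3.141, -0.0, 3.142]
contact_force: [0.2, 0.6, -1.0]
opening: 0.0194
grip_force: 20.0
```

Inserted freely. Release, rise and check the port.

```bash
python3 -m jog '[[[0.1,0,0,0,0],[0.1,0,0,0,0],[0.1,0,0,0,0],[0.1,0,0,-0.04,0],[0.1,-0.01,0,-0.08,0]]]'
python3 -m jog '[[[0.1,-0.0175,0,-0.009,0],[0.1,-0.0175,0,-0.009,0],[0.1,-0.0175,0,-0.009,0],[0.1,-0.0175,0,-0.009,0]]]'
python3 - <<'E'
from h import *
st=robot.observe();p=st['tool_pos'];print(p);c=cam('wrist',st)
pc=w2px(c,(.5,.3438,.15));print(pc)
im=robot.read_camera('wrist')[:,:,::-1]
u,v=pc.round().astype(int)
print('col',im[v-28:v+32:3,u].mean(1).round().astype(int),'row',im[v,u-28:u+29:3].mean(1).round().astype(int))
E
```

```text
time: 30.23
tool_pos: [0.5079, 0.3437, 0.2433]
tool_rot: [-3.139, -0.006, -3.141]
contact_force: [2.2, 1.1, 0.6]
opening: 0.0476
grip_force: 0.0
time: 30.57
tool_pos: [0.5268, 0.3439, 0.2521]
tool_rot: [-3.141, -0.003, 3.142]
contact_force: [-0.3, -0.0, -0.0]
opening: 0.0501
grip_force: 0.0
[0.52682494 0.34385058 0.25211444]
[258.99758263 162.42532525]
col [145 157 156 106 137 133 120 121 113  99  62  68  68  66 117 122 150 107
 131 129] row [151 154 116 153 130 139  59  65  59  50  62  65  65  46 109 107 113 122
 130]
```

All four stoppers are in. Now swing back 180° to closed.

```bash
python3 -m jog '[[[0.1,0.013,-0.035,0,0],[0.1,0.026,-0.07,0,0],[0.1,0.0379,-0.1038,0,0],[0.1,0.0379,-0.1038,0,0],[0.1,0.0379,-0.1038,0,0]]]'
python3 -m jog '[[[0.1,0,0,0.03,0],[0.1,0,0,0.055,0],[0.1,0,0,0.0675,0],[0.1,0,0,0.0675,0],[0.1,0,0,0.0675,0]]]'
python3 -m jog '[[[-0.8,0,0,0,0],[-0.8,0,0,0,0],[-0.8,0,0,0,0],[-0.8,0,0,0,0],[-0.8,0,0,0,0]]]' 30
```

```text
time: 31.03
tool_pos: [0.4886, 0.2391, 0.253]
tool_rot: [-3.141, -0.002, 3.14]
contact_force: [0.1, 0.1, 0.9]
opening: 0.0507
grip_force: 0.0
time: 31.45
tool_pos: [0.4895, 0.2411, 0.1852]
tool_rot: [-3.141, -0.002, -3.141]
contact_force: [0.1, -0.1, 0.9]
opening: 0.0508
grip_force: 0.0
time: 31.87
tool_pos: [0.49, 0.2407, 0.1866]
tool_rot: [3.14, 0.001, 3.141]
contact_force: [-1.0, 0.7, 2.5]
opening: 0.023
grip_force: 30.0
```

```bash
python3 -m jog '[[[-0.8,0,0,-0.013,0],[-0.8,0,0,-0.013,0],[-0.8,0.015,-0.0044,-0.013,0],[-0.8,0.0307,-0.0048,-0.013,0],[-0.8,0.0459,-0.0011,-0.013,0]]]'
```

```text
time: 32.28
tool_pos: [0.4441, 0.2393, 0.1984]
tool_rot: [3.14, 0.001, 3.141]
contact_force: [4.5, 8.8, -5.8]
opening: 0.0232
grip_force: 30.0
```

```bash
python3 -m jog '[[[-0.8,0.0137,0.0075,0,0],[-0.8,0.0251,0.0183,0,0],[-0.8,0.0332,0.0317,0,0],[-0.8,0.0376,0.0467,0,0],[-0.8,0.038,0.0624,0,0]]]'
python3 -m jog '[[[-0.8,-0.0037,0.0152,0,0],[-0.8,-0.0112,0.029,0,0],[-0.8,-0.022,0.0403,0,0],[-0.8,-0.0354,0.0484,0,0],[-0.8,-0.0354,0.0484,0,0]]]'
python3 -m jog '[[[-0.8,0,0,0,0],[-0.8,0,0,0.005,0],[-0.8,0,0,0.0095,0],[-0.8,0,0,0.0095,0],[-0.8,0,0,0.0095,0]]]'
```

```text
time: 32.7
tool_pos: [0.4057, 0.3017, 0.1988]
tool_rot: [-3.14, 0.001, -3.141]
contact_force: [7.2, -2.6, -6.9]
opening: 0.0234
grip_force: 30.0
time: 33.12
tool_pos: [0.4427, 0.3511, 0.1978]
tool_rot: [-3.141, 0.0, -3.141]
contact_force: [1.5, 0.7, -5.6]
opening: 0.0232
grip_force: 30.0
time: 33.53
tool_pos: [0.4407, 0.3501, 0.1891]
tool_rot: [3.141, -0.001, 3.142]
contact_force: [-1.1, 3.8, -5.2]
opening: 0.0233
grip_force: 30.0
```

```bash
python3 -m jog '[[[-0.8,0,0,0.0035,0],[-0.8,0,0,0.0035,0],[0.1,0,0,0.0035,0],[0.1,0,0,0.0035,0],[0.1,0,0,0.0035,0]]]'
python3 -m jog '[[[0.1,0,0,0,0],[0.1,0,0,-0.04,0],[0.1,0,0,-0.08,0],[0.1,0.035,0.02,-0.09,0],[0.1,0.07,0.04,-0.09,0]]]'
python3 -m jog '[[[0.1,0.033,0.019,0,0],[0.1,0.066,0.038,0,0],[0.1,0.1,0.057,0,0],[0.1,0.133,0.075,0,0],[0.1,0.16,0.09,0,0]]]'
python3 -m jog '[[[0.1,0,0,0,0],[0.1,0,0,0,0],[0.1,0,0,0,0]]]'
python3 - <<'E'
from h import *
im=robot.read_camera('side')[:,:,::-1]
a=cv2.resize(im[264:380,190:300],None,fx=5,fy=5,interpolation=cv2.INTER_CUBIC)
cv2.imwrite('pics/z.png',a)
c=cam('side')
for z in (.201,.209): print(z,(w2px(c,(.44035,.3499,z))-[190,264])*5+2)
E
```

```text
time: 33.95
tool_pos: [0.4417, 0.3497, 0.1864]
tool_rot: [-3.141, 0.001, 3.141]
contact_force: [-0.7, -0.0, 0.4]
opening: 0.0386
grip_force: 0.0
time: 34.37
tool_pos: [0.3733, 0.3905, 0.2798]
tool_rot: [3.137, 0.006, 3.137]
contact_force: [0.9, 0.9, -0.7]
opening: 0.0507
grip_force: 0.0
time: 34.78
tool_pos: [0.2091, 0.4807, 0.2762]
tool_rot: [3.141, 0.0, -3.141]
contact_force: [0.8, 1.1, 0.4]
opening: 0.0503
grip_force: 0.0
time: 35.03
tool_pos: [0.2118, 0.4798, 0.276]
tool_rot: [-3.141, 0.001, -3.141]
contact_force: [0.6, -0.9, 0.0]
opening: 0.0507
grip_force: 0.0
0.201 [288.850903   400.06677281]
0.209 [288.48693121 398.32778378]
```

View pics/z.png

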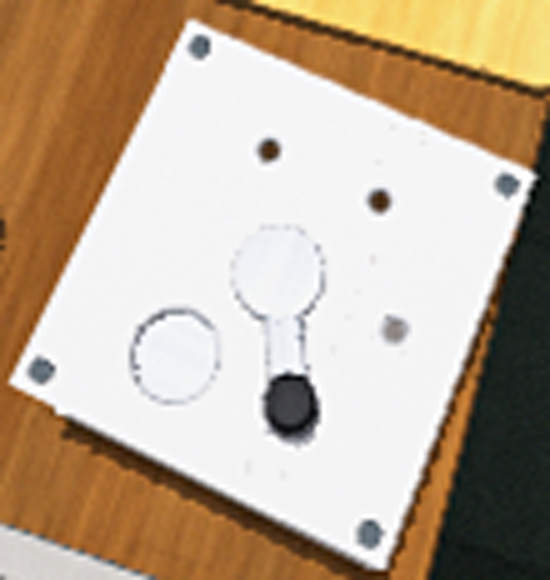

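The blank fills the port, and the knob is at (291,402), over the closed hole at its home height. Handing in.

```bash
python3 -c "
from cell import robot
print(robot.hand_in())"
```

```text
the job is handed in; nothing more can be done
None
```

All four stoppers present (two large, one medium, one small) went into their matching magazines, the port was shut by the blank with the plunger home, and I handed the job in at about 35 s; no verdict came back.

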